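# Roll a lens tube onto the fixture's back stop by feel and set the spring hold-down

## Robot

A 6-joint arm with a two-finger parallel gripper is mounted at the origin on a cart in front of the work surface, level with it; the furniture and walls round the work are solid. World frame = base frame: x ahead of the robot, y to its left, z up, the work surface at z = 0. Lengths are in m, angles in degrees, forces in N, time in s.
With the tool pointing down it reaches from about 0.25 to 0.725 m from the base axis. Payload 9.7 kg.
Tool frame: the origin (TCP) lies on the centre line of the jaws, within the pads' length; the fingertips stand 17 mm ahead of it and the grasp point (between the pads) lies 2 mm behind it (bot.tip_extent is the distance from the TCP to the fingertips, in m); z points along the fingers, y is the line along which they close (so a half turn about z gives the same grasp; the last joint's range is limited). The gripper opens to 85 mm and grips with 20 to 120 N. Pads are 22 mm wide; open, the fingers measure 114 mm over their backs; the gripper's body (76 mm by 85 mm) begins 54 mm behind the grasp point. The pads swing forward as they close: fully open they stand 13 mm farther back than shut.
Start: joints at [63.656, 4.979, 10.078, 95.1, 0, 90], TCP at [0.244, 0.493, 0.248] pointing down, gripper open.
Joint ranges: [-179.16, 179.16], [-48.56, 103.87], [-65.8, 70.77], [-126.05, 130.52], [-82.76, 87.17], [-180, 180]. Speed limits (degrees/s): [127.2, 127.2, 147.25, 180, 180, 180].

## Interface

Orientations are given as [roll, pitch, yaw] about the fixed x, y, z axes, in that order (R = Rz(yaw) Ry(pitch) Rx(roll)).
In Python, from workcell import bot gives the robot as it stands.
- The arm moves only by the tool carry_out, never from a script. Its argument "moves" is text: rows parted by semicolons, each of 7 numbers parted by spaces: the shift along the tool's x, y, z in mm, then the turn, a rotation vector about the tool's x, y, z in degrees, then the finger opening in mm, from 0 to 85.4. A call has 1 to 20 rows; each row is the pose to reach, as a shift and turn from the pose commanded when the call began, along the tool's axes at that moment; what a row does not reach only later rows make up. A row lasts 1/10 s, in which the tool goes at most 50 mm and 8.59 degrees, less where a joint would pass 70% of its speed; a pose out of reach is approached as far as the arm can. A call with a gripper value outside its range is refused whole. The fingers move at their own pace and stop on an object; "force" is the grip in N (left out, the last holds). Time passes only in rows, so rows that repeat a pose let the fingers close. It gives the time, the measured TCP pose, the force, the opening and the grip force at its end, in the units of the state.
- bot.get_obs(): the state, without advancing time (a new reading comes with each control period).
- bot.camera(name): name is "scene" or "side" or "wrist"; returns a dict with "img" (420x560x3 uint8, red, green, blue), "mtx" (3x3 intrinsics, pixels), "position" and "orientation" of the camera in the world; the wrist camera has in their place "mount" (4x4, takes a point from camera to tool coordinates, whose origin is the TCP and whose axes are the flange's). Camera axes: x right, y up, looking along -z (the intrinsics and any distortion apply to the point x, -y, -z); pixel columns grow to the right and rows downward; lengths in m; the calibration is good to about 2 mm. The wrist camera is an equidistant fisheye: a pixel r from the principal point sees the ray r / f radians off the axis. A picture is of the moment at which its call begins: read the wrist's pose just before it. There is no depth.
- bot.job_done(): hands the job in; it is judged then, once.
The state is a dict: "time": time; "q": joint angles; "qd": joint speeds; "joint_efforts": joint torques, N m; "ee_pos": TCP position; "tcp_rot": TCP orientation; "wrist_force": force on the tool from outside, world axes, zero at the start; "torque": the same for the moment, N m; "opening": finger opening in m; "grasp_force": force on a finger pad.
Only numpy, scipy, OpenCV 4.12 (cv2) and the standard library are available. Lean on these libraries where they do the work, as an engineer would, in place of code of your own. Each camera call takes 0.05 s, during which the arm holds its last target. There are 200 camera calls.

## Task

Locate the lens tube in its fixture: by pushing its side, roll it along the base plate, without lifting it or letting it bump, until it lies square against both rods of the back stop, and keep it pressed there for a moment with a light push of about 8 N (12 N would harm it); the stop is clamped wherever the last user left it, so feel for it. Then let go and swing the hold-down arm down by its T-bar, gently, until the arm is about level and its two spring feet stand about half pressed in on the tube. Leave the tube held square on both rods by the feet, and do not disturb the small things round the fixture.

Things in the scene. Friction and masses are not known exactly. Their poses are not given: they have to be found in the camera images.
- stand: Locating fixture, fixed to the bench: grey base 230 (x = -105 to 125) x 150 (y) mm, flat steel top 20 mm above the bench. Origin: on its underside. x points from the loading end (a 6 mm lip at x = -102 mm) to the column at x = 104 mm that carries the hold-down arm; y left, z up.
- lens_tube: Lens tube: plain aluminium cylinder, diameter 52, length 120 mm, a lens in each end, 0.3 to 0.6 kg, loose across the base, 60 to 105 mm short of the stop and up to 0.08 rad askew. Slippery; rolls easily (under 1 N) and comes to rest within a few mm when let go at a few cm/s. Origin: on its axis at mid-length, 26 mm above the base top; y along its axis (x and z turn as it rolls).
- tube_left (a point): Centre of the tube's left end face (its own y = +60 mm), on its axis. If one end hangs back the tube is on one rod only: press straight behind each rod, or nudge the end that lags.
- tube_right (a point): Centre of the tube's right end face (its own y = -60 mm), on its axis.
- stop: Back stop: two steel guide blocks 22 (x) x 26 (y) x 42 mm on the base at x = 92, y = +40 and -40 mm of the stand. Origin: between the blocks, on the base top. A fork with two 10 mm round-nosed rods, 46 mm above the bench, runs through the blocks; both noses lie level at x = 48 to 66 mm of the stand. Where is not among the readings; the fork is clamped and does not give way. Tube axis on it: 26 mm before the noses.
- clamp_arm (a joint): Angle of the hold-down arm, rad: 0 upright (it starts leaning back), growing as it swings down towards the stand's -x, 1.571 level over the tube. Hinge along the stand's y at x = 104, z = 86 mm; friction 0.45 N m (3 N at the T-bar) keeps it where it is left. Bar 8 x 14 mm, T-bar 168 mm from the hinge; 113 mm from it a cross bar 84 mm wide carries two spring barrels.
- t_bar (a point): Centre of the T-bar at the end of the arm: a round steel bar, diameter 10 mm, 90 mm long along the stand's y, free on either side of the 14 mm wide arm. Can be pinched from above beside the arm, or pushed. With the arm level it stands 86 mm above the bench, at x = -64 mm of the stand.
- foot_left (a joint): How far the arm's left spring foot (32 mm left of the arm) is pressed in, m: 0 free to 0.012 bottomed; 0.18 N/mm, 0.9 N preload each. With the arm level the feet slope at 45 degrees and bear on the tube's upper front, pushing it down and onto the stop. With the tube home they read 0.006 with the arm within 0.1 rad of level (the arm lower, the farther back the stop), and change by 0.007 for 0.1 rad.
- foot_right (a joint): The same for the right spring foot, 32 mm right of the arm.
- adapter: Bystander: small metal coax adapter, 16 x 16 x 32 mm, standing beside the fixture. Origin: centre of its foot.
- vial: Bystander: white vial with blue cap, 25 x 25 x 56 mm, standing beside the fixture. Origin: centre of its foot.
- marker: Bystander: black marker pen, 12 x 130 x 14 mm, lying beside the fixture. Origin: centre of its underside.

How it is judged:
By the outcome, as a careful person would: the job done as asked, in the order asked, and still so for the second after the job is handed in, with the robot touching nothing.
It also fails if it takes over 69 s, if anything falls off the work surface, if the arm or the gripper's body presses on something with over 40 N, if the wrist force passes 120 N, or if a joint passes its speed limit or range.

## Working session

There is one attempt and no reset: what is moved stays moved. The work goes in short steps, Python scripts to look and compute and a tool call to move; the robot and the scene stay as the last step left them, time stands still between calls to the robot, and variables do not carry over. Pictures are saved under pics/ and viewed, at most 10 in all, crops included, and the job is handed in when it is done.

Besides the shell and the picture viewer there is one more tool, called after ">>>" as name(argument=value, ...) on one line, values as JSON. carry_out: Moves the arm, as the interface text tells. Its arguments: {"type":"object","properties":{"moves":{"type":"string"},"force":{"type":"number"}},"required":["moves"]}

```bash
mkdir -p pics; python3 - <<'E'
from workcell import bot
import cv2,numpy as np,json
o=bot.get_obs();print({k:np.round(v,3).tolist() for k,v in o.items()})
for n in("scene","side","wrist"):
    c=bot.camera(n);cv2.imwrite(f"pics/{n}0.png",c["img"][:,:,::-1])
    print(n,{k:np.round(v,4).tolist() for k,v in c.items() if k!="img"})
a=[cv2.imread(f"pics/{n}0.png") for n in("scene","side")]
E
```

```text
{'time': 0.0, 'q': [63.653, 5.011, 10.033, 95.101, -0.001, 89.998], 'qd': [-0.034, 0.051, 0.015, -0.05, 0.051, -0.008], 'joint_efforts': [-0.001, -52.039, 46.48, 0.016, 0.0, 0.0], 'ee_pos': [0.244, 0.493, 0.248], 'tcp_rot': [-179.92, 0.001, 153.655], 'wrist_force': [0.697, -0.399, 1.399], 'torque': [-0.002, 0.029, 0.051], 'grasp_force': 0.0, 'opening': 0.085}
scene {'mtx': [[464.3103, 0.0, 283.1579], [0.0, 464.3103, 205.7181], [0.0, 0.0, 1.0]], 'position': [0.2216, -0.3668, 0.7447], 'orientation': [48.9621, 0.3762, -29.4076]}
side {'mtx': [[414.7754, 0.0, 275.0514], [0.0, 414.7754, 212.1881], [0.0, 0.0, 1.0]], 'position': [0.1038, -0.4542, 0.5734], 'orientation': [62.0544, 1.3594, -33.9511]}
wrist {'mtx': [[325.1923, 0.0, 279.3212], [0.0, 325.1923, 208.6542], [0.0, 0.0, 1.0]], 'mount': [[-0.0004, 0.9594, 0.2822, 0.0713], [1.0, 0.0003, 0.0004, -0.0004], [0.0002, 0.2822, -0.9594, -0.1256], [0.0, 0.0, 0.0, 1.0]]}
```

View pics/scene0.png

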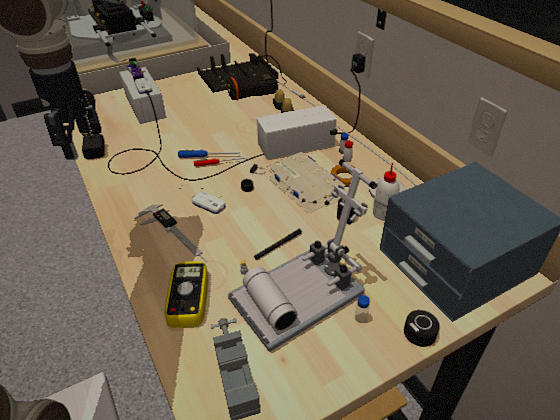

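View pics/side0.png

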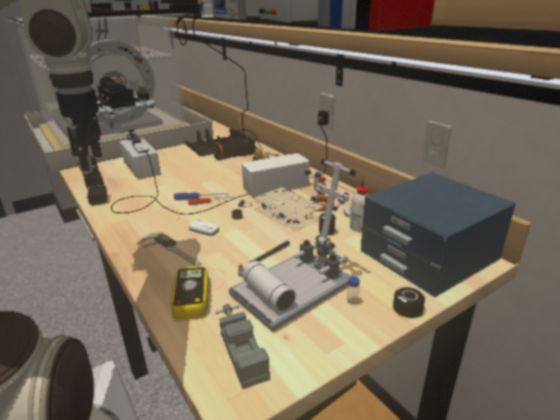

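The scene view shows the fixture at about (230–365, 245–340), with the tube at (270,300), the arm leaning back at (348,210), the vial at (363,308), the adapter at (243,267) and the marker at (278,243).

```bash
python3 - <<'E'
import cv2
a=cv2.imread("pics/scene0.png")[165:345,220:400]
cv2.imwrite("pics/c1.png",cv2.resize(a,(600,600),interpolation=cv2.INTER_CUBIC))
E
```

```text
(no output)
```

View pics/c1.png

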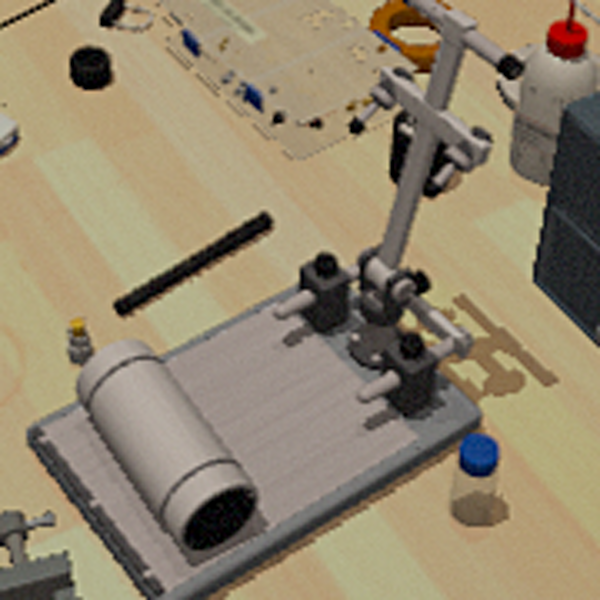

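The crop shows base corners at crop px (30,432), (155,600), (480,410) and (290,285). The rod noses are at (280,312) and (367,395), and the tube's right face centre is at about (218,517). The T-bar runs from (412,0) to (512,66), leaning back.

```bash
cat > h.py <<'E'
import numpy as np,cv2
from scipy.spatial.transform import Rotation as R
from scipy.optimize import least_squares
CAM=dict(scene=([[464.3103,0,283.1579],[0,464.3103,205.7181],[0,0,1]],[.2216,-.3668,.7447],[48.9621,.3762,-29.4076]),
 side=([[414.7754,0,275.0514],[0,414.7754,212.1881],[0,0,1]],[.1038,-.4542,.5734],[62.0544,1.3594,-33.9511]))
def proj(P,n="scene"):
    K,p,o=CAM[n];c=(np.atleast_2d(P)-p)@R.from_euler("xyz",o,degrees=True).as_matrix()
    c=c*[1,-1,-1];u=c@np.array(K).T;return u[:,:2]/u[:,2:]
def unproj(uv,z,n="scene"):
    K,p,o=CAM[n];d=np.linalg.solve(K,[uv[0],uv[1],1])*[1,-1,-1];d=R.from_euler("xyz",o,degrees=True).apply(d)
    return np.array(p)+d*(z-p[2])/d[2]
def s2w(S,P):
    P=np.atleast_2d(P);c,s=np.cos(S[2]),np.sin(S[2]);return np.c_[S[0]+c*P[:,0]-s*P[:,1],S[1]+s*P[:,0]+c*P[:,1],P[:,2]]
def w2s(S,P):
    P=np.atleast_2d(P)-[S[0],S[1],0];c,s=np.cos(S[2]),np.sin(S[2]);return np.c_[c*P[:,0]+s*P[:,1],-s*P[:,0]+c*P[:,1],P[:,2]]
E
python3 - <<'E'
from h import *
f=lambda p:np.array(p)/3.3333+[220,165]-.35
px=f([[30,432],[155,600],[480,410],[290,285]])
M=np.array([[-.105,.075,.02],[-.105,-.075,.02],[.125,-.075,.02],[.125,.075,.02]])
for p in px: print(unproj(p,.02).round(4))
r=least_squares(lambda S:(proj(s2w(S,M))-px).ravel(),[.5,0.05,0]);S=r.x;print("stand",S,np.degrees(S[2]),r.fun.round(1))
for n,p,z in[("noseL",(280,312),.046),("noseR",(367,395),.046),("tubeR",(218,517),.046),("vial",(478,515),0),("adapter",(80,358),0),("mk1",(122,305),.007),("mk2",(267,220),.007)]:
    w=unproj(f(p),z);print(n,w.round(4),w2s(S,w).round(4))
# model prediction
def tube(x,y,a):
    c=np.array([x,y,.046]);t=np.array([-np.sin(a),np.cos(a),0]);return np.array([c+.06*t,c-.06*t])
for a in(-.4,-.3,-.2): print(a,((proj(s2w(S,[[.104-.0+ -.168*np.sin(a),y,.086+.168*np.cos(a)] for y in(.045,-.045)]))-[220,165])*3.333).round(0).tolist())
for x in(-.06,-.04,-.02):print(x,((proj(s2w(S,tube(x,0,0)))-[220,165])*3.333).round(0).tolist())
print("blocks top",((proj(s2w(S,[[.081,40e-3,.062],[.081,-.04,.062]]))-[220,165])*3.333).round(0).tolist())
E
```

```text
[0.4047 0.1845 0.02  ]
[0.4163 0.0496 0.02  ]
[0.6431 0.0672 0.02  ]
[0.5988 0.2096 0.02  ]
stand [0.50828911 0.12891155 0.13194884] 7.5601115079993155 [-5.9  0.3  1.2  4.4 -1.6 -1.1  6.8 -6.9]
noseL [0.5681 0.1727 0.046 ] [[0.0651 0.0356 0.046 ]]
noseR [0.5781 0.0927 0.046 ] [[ 0.0645 -0.0451  0.046 ]]
tubeR [0.4622 0.0626 0.046 ] [[-0.0544 -0.0597  0.046 ]]
vial [0.6079 0.0185 0.    ] [[ 0.0842 -0.1226  0.    ]]
adapter [0.4613 0.2374 0.    ] [[-0.0323  0.1137  0.    ]]
mk1 [0.5021 0.2587 0.007 ] [[0.0109 0.1294 0.007 ]]
mk2 [0.6238 0.2797 0.007 ] [[0.1344 0.1343 0.007 ]]
-0.4 [[421.0, -20.0], [539.0, 60.0]]
-0.3 [[401.0, -18.0], [519.0, 62.0]]
-0.2 [[379.0, -14.0], [497.0, 68.0]]
-0.06 [[85.0, 383.0], [209.0, 522.0]]
-0.04 [[113.0, 367.0], [238.0, 503.0]]
-0.02 [[141.0, 351.0], [267.0, 484.0]]
blocks top [[295.0, 277.0], [383.0, 357.0]]
```

>>> carry_out(moves="-80 -64 -20 0 0 -8 85; -160 -128 -40 0 0 -16 85; -240 -192 -60 0 0 -24 85; -323 -256 -82 0 0 -32.4 85; -323 -256 -82 0 0 -32.4 85; -323 -256 -82 0 0 -32.4 85; -323 -256 -82 0 0 -32.4 85; -323 -256 -82 0 0 -32.4 85; -323 -256 -82 0 0 -32.4 85; -323 -256 -82 0 0 -32.4 85; -323 -256 -82 0 0 -32.4 85; -323 -256 -82 0 0 -32.4 85", force=20)

```text
time: 1.35
ee_pos: [0.4196, 0.1207, 0.33]
tcp_rot: [180.0, -0.0, -173.9]
wrist_force: [0.2, 0.7, 0.4]
opening: 0.0846
grasp_force: 0.0
```

```bash
python3 - <<'E'
from workcell import bot
import cv2,numpy as np,json
o=bot.get_obs();c=bot.camera("wrist");cv2.imwrite("pics/w1.png",cv2.resize(c["img"][:,:,::-1],(800,600),interpolation=cv2.INTER_CUBIC))
print({k:np.round(o[k],4).tolist() for k in("time","q","ee_pos","tcp_rot","wrist_force")},bot.tip_extent)
json.dump(dict(p=list(map(float,o["ee_pos"])),r=list(map(float,o["tcp_rot"])),m=np.array(c["mount"]).tolist(),K=np.array(c["mtx"]).tolist()),open("w1.json","w"))
E
```

```text
{'time': 1.35, 'q': [16.0418, -7.6624, 6.9627, 104.6593, 0.0103, 9.952], 'ee_pos': [0.4196, 0.1207, 0.33], 'tcp_rot': [179.9958, -0.0355, -173.9102], 'wrist_force': [0.1775, 0.6592, 0.3867]} 0.017
```

View pics/w1.png

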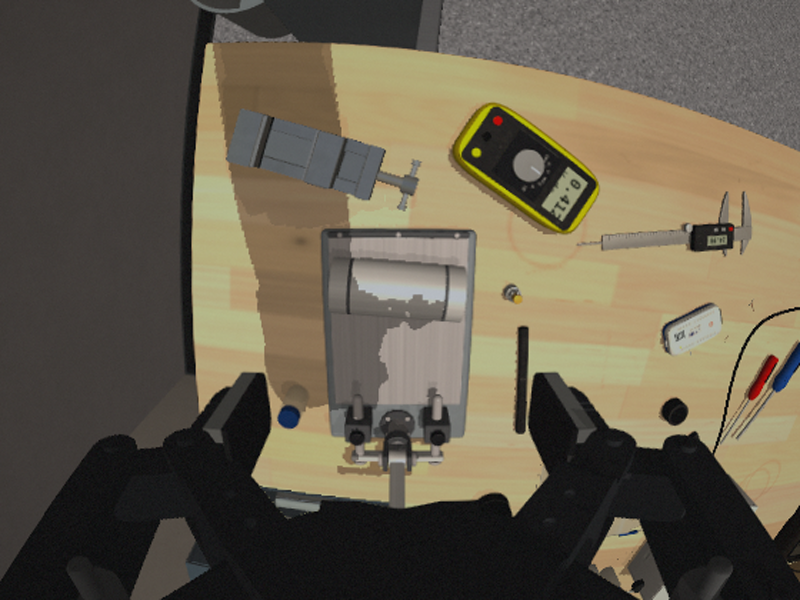

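The wrist view is clear: base corners at (322,230), (476,231), (330,436) and (466,437), rod noses at (357,397) and (435,397), tube ends at about (330,287) and (467,292). The adapter (512,293), marker (521,326–432) and vial (293,405) are well outside the base.

```bash
cat >> h.py <<'E'
import json
class W:
    def __init__(s,f):
        d=json.load(open(f));s.K=np.array(d["K"]);T=np.eye(4);T[:3,:3]=R.from_euler("xyz",d["r"],degrees=True).as_matrix();T[:3,3]=d["p"];s.T=T@np.array(d["m"])
    def proj(s,P):
        c=(np.atleast_2d(P)-s.T[:3,3])@s.T[:3,:3]*[1,-1,-1];h=np.hypot(c[:,0],c[:,1]);t=np.arctan2(h,c[:,2])
        return s.K[:2,2]+s.K[0,0]*(t/h)[:,None]*c[:,:2]
    def unproj(s,uv,z):
        v=(np.array(uv)-s.K[:2,2])/s.K[0,0];t=np.hypot(*v);d=np.array([v[0]*np.sin(t)/t,-v[1]*np.sin(t)/t,-np.cos(t)]);d=s.T[:3,:3]@d;p=s.T[:3,3]
        return p+d*(z-p[2])/d[2]
E
python3 - <<'E'
from h import *
w=W("w1.json");g=lambda p:np.array(p)*.7-.15
px=g(np.array([[476,231],[322,230],[330,436],[466,437]]))
M=np.array([[-.105,.075,.02],[-.105,-.075,.02],[.125,-.075,.02],[.125,.075,.02]])
r=least_squares(lambda S:(w.proj(s2w(S,M))-px).ravel(),[.5,0.13,0.1]);S=r.x;print("stand",S.round(4),np.degrees(S[2]),r.fun.round(1))
for n,p,z in[("noseL",(435,397),.046),("noseR",(357,397),.046),("vial",(293,405),.03),("adapter",(512,293),.016),("mk1",(521,326),.014),("mk2",(521,432),.014)]:
    q=w.unproj(g(p),z);print(n,q.round(4),w2s(S,q).round(4))
# tube: silhouette rays are tangent to the cylinder; fit x, yaw, y
cp=w.T[:3,3]
obs=[((340,258),1),((460,264),1),((340,316),1),((460,320),1)]
def res(v):
    c=s2w(S,[[v[0],0,.046]])[0];a=S[2]+v[1];t=np.array([-np.sin(a),np.cos(a),0]);o=[]
    for (p,_) in obs:
        d=w.unproj(g(p),0)-cp;d/=np.linalg.norm(d);n=np.cross(d,t);o.append((abs((c-cp)@n)/np.linalg.norm(n)-.026)*1000)
    return o
r=least_squares(res,[-.04,.0]);print("tube x,yaw",r.x.round(4),np.array(r.fun).round(2))
for p in((467,292),(330,287)): print("end",w2s(S,w.unproj(g(p),.055)).round(4))
t=np.array
for a in (-.4,-.3,-.2):
    P=s2w(S,[[.104-.168*np.sin(a),y,.086+.168*np.cos(a)] for y in(.045,-.045)]);print(a,P.round(3).tolist(),((proj(P)-[220,165])*3.333).round(0).tolist())
E
```

```text
stand [0.5125 0.1291 0.1002] 5.7408397244450695 [ 1.3 -0.5 -1.2 -0.5  0.5  0.8 -0.6  0.6]
noseL [0.5663 0.1715 0.046 ] [[0.0578 0.0368 0.046 ]]
noseR [0.5746 0.094  0.046 ] [[ 0.0583 -0.0411  0.046 ]]
vial [0.6023 0.0257 0.03  ] [[ 0.079  -0.1118  0.03  ]]
adapter [0.4593 0.2379 0.016 ] [[-0.042   0.1136  0.016 ]]
mk1 [0.4937 0.2544 0.014 ] [[-0.0061  0.1266  0.014 ]]
mk2 [0.6214 0.2817 0.014 ] [[0.1236 0.141  0.014 ]]
tube x,yaw [-0.0531 -0.0378] [ 0.56 -0.26  0.58 -0.27]
end [[-0.0536  0.0615  0.055 ]]
end [[-0.0575 -0.0618  0.055 ]]
-0.4 [[0.677, 0.191, 0.241], [0.686, 0.101, 0.241]] [[436.0, -18.0], [550.0, 63.0]]
-0.3 [[0.661, 0.189, 0.246], [0.67, 0.1, 0.246]] [[415.0, -17.0], [530.0, 65.0]]
-0.2 [[0.645, 0.188, 0.251], [0.654, 0.098, 0.251]] [[393.0, -13.0], [507.0, 70.0]]
```

>>> carry_out(moves="12 -2 40 0 0 0 85; 12 -2 80 0 0 0 85; 12 -2 120 0 0 0 85; 12 -2 160 0 0 0 85; 12 -2 200 0 0 0 85; 12 -2 230 0 0 0 85; 12 -2 250 0 0 0 85; 12 -2 265 0 0 0 85; 12 -2 275 0 0 0 85; 12 -2 280 0 0 0 85; 12 -2 284 0 0 0 85; 12 -2 284 0 0 0 85; 12 -2 284 0 0 0 85")

```text
time: 2.7
ee_pos: [0.4085, 0.117, 0.0468]
tcp_rot: [180.0, 0.0, -173.9]
wrist_force: [0.5, 0.6, -0.6]
opening: 0.0846
grasp_force: 0.0
```

```bash
python3 - <<'E'
from workcell import bot
import cv2,numpy as np
o=bot.get_obs();print({k:np.round(o[k],4).tolist() for k in("time","ee_pos","tcp_rot","wrist_force")})
a=bot.camera("scene")["img"][200:350,200:380,::-1];b=bot.camera("wrist")["img"][:,:,::-1]
a=cv2.resize(a,(504,420),interpolation=cv2.INTER_CUBIC);b=b[180:420,140:420];b=cv2.resize(b,(296,254))
im=np.zeros((420,800,3),np.uint8);im[:,:504]=a;im[:254,504:]=b;cv2.imwrite("pics/d1.png",im)
E
```

```text
{'time': 2.7, 'ee_pos': [0.4085, 0.117, 0.0468], 'tcp_rot': [179.991, 0.0439, -173.9403], 'wrist_force': [0.5052, 0.6091, -0.6388]}
```

View pics/d1.png

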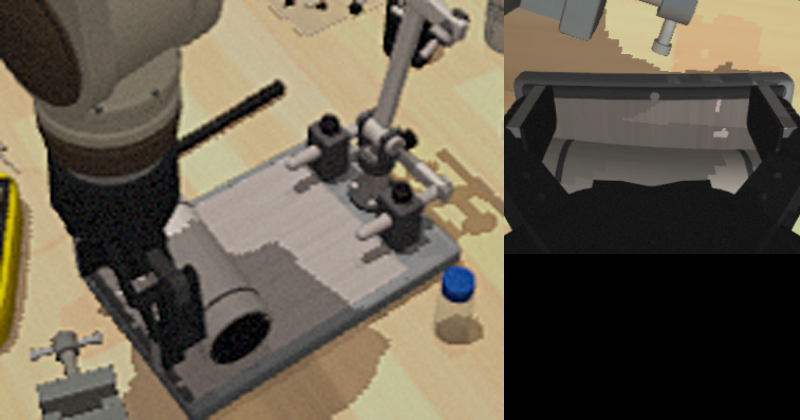

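>>> carry_out(moves="-3 0 0 0 0 0 85; -6 0 0 0 0 0 85; -8 0 0 0 0 0 85; -10 0 0 0 0 0 85; -11 0 0 0 0 0 85; -12 0 0 0 0 0 85; -13 0 0 0 0 0 85; -14 0 0 0 0 0 85; -15 0 0 0 0 0 85; -16 0 0 0 0 0 85; -17 0 0 0 0 0 85; -18 0 0 0 0 0 85; -19.5 0 0 0 0 0 85; -21 0 0 0 0 0 85; -23 0 0 0 0 0 85; -25 0 0 0 0 0 85; -27 0 0 0 0 0 85; -29 0 0 0 0 0 85; -31 0 0 0 0 0 85; -33 0 0 0 0 0 85")

```text
time: 4.8
ee_pos: [0.4412, 0.1204, 0.0463]
tcp_rot: [180.0, -0.0, -173.9]
wrist_force: [0.3, -0.2, 0.1]
opening: 0.0849
grasp_force: 0.1
```

>>> carry_out(moves="-2 0 0 0 0 0 85; -4 0 0 0 0 0 85; -6 0 0 0 0 0 85; -8 0 0 0 0 0 85; -10 0 0 0 0 0 85; -12 0 0 0 0 0 85; -14 0 0 0 0 0 85; -16 0 0 0 0 0 85; -18 0 0 0 0 0 85; -20 0 0 0 0 0 85; -22 0 0 0 0 0 85; -24 0 0 0 0 0 85; -26 0 0 0 0 0 85; -28 0 0 0 0 0 85; -30 0 0 0 0 0 85; -31.5 0 0 0 0 0 85; -33 0 0 0 0 0 85; -34 0 0 0 0 0 85; -35 0 0 0 0 0 85; -36 0 0 0 0 0 85")

```text
time: 6.8
ee_pos: [0.4768, 0.1242, 0.0463]
tcp_rot: [-180.0, -0.0, -173.9]
wrist_force: [0.3, 0.1, -0.3]
opening: 0.0852
grasp_force: 0.0
```

```bash
python3 - <<'E'
from workcell import bot
import cv2,numpy as np
from h import *
o=bot.get_obs();print({k:np.round(o[k],4).tolist() for k in("time","ee_pos","tcp_rot","wrist_force","torque")},w2s([.5125,.129,.104],o["ee_pos"]))
a=bot.camera("scene")["img"][200:350,200:380,::-1];b=bot.camera("wrist")["img"][:,:,::-1]
a=cv2.resize(a,(504,420),interpolation=cv2.INTER_CUBIC);b=b[180:420,140:420];b=cv2.resize(b,(296,254))
im=np.zeros((420,800,3),np.uint8);im[:,:504]=a;im[:254,504:]=b;cv2.imwrite("pics/d2.png",im)
E
```

```text
{'time': 6.8, 'ee_pos': [0.4768, 0.1242, 0.0463], 'tcp_rot': [-179.9994, -0.0063, -173.9452], 'wrist_force': [0.2824, 0.0659, -0.3411], 'torque': [0.0065, 0.0049, -0.001]} [[-0.03598144 -0.00111975  0.04625477]]
```

View pics/d2.png

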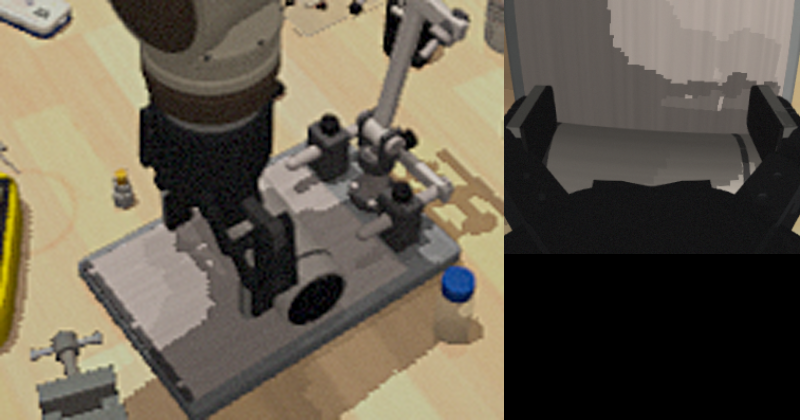

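The tube now lies ahead of the fingers. Its right face centre is at about (317,290) in the left panel, and its back edge in the wrist panel runs from (560,125) to (755,134).

```bash
python3 - <<'E'
from workcell import bot
import cv2,numpy as np,json
from h import *
S=[.5125,.129,.104]
print(w2s(S,unproj((200+317/2.8,200+290/2.8),.046)))
o=bot.get_obs();c=bot.camera("wrist")
json.dump(dict(p=list(map(float,o["ee_pos"])),r=list(map(float,o["tcp_rot"])),m=np.array(c["mount"]).tolist(),K=np.array(c["mtx"]).tolist()),open("w2.json","w"))
w=W("w2.json");cp=w.T[:3,3]
obs=[(560,125),(735,133)]
def res(v):
    cc=s2w(S,[[v[0],0,.046]])[0];a=S[2]+v[1];t=np.array([-np.sin(a),np.cos(a),0]);r=[]
    for p in obs:
        u=((p[0]-504)*280/296+140,p[1]*240/254+180)
        d=w.unproj(u,0)-cp;d/=np.linalg.norm(d);n=np.cross(d,t);r.append((abs((cc-cp)@n)/np.linalg.norm(n)-.026)*1000)
    return r
r=least_squares(res,[.02,0]);print(r.x,r.fun)
cv2.imwrite("pics/e.png",cv2.resize(c["img"][270:360,180:380,::-1],(800,360),interpolation=cv2.INTER_CUBIC))
E
```

```text
[[ 0.00593431 -0.06226181  0.046     ]]
[ 0.0060186  -0.05134762] [1.04083409e-14 1.04083409e-14]
```

View pics/e.png

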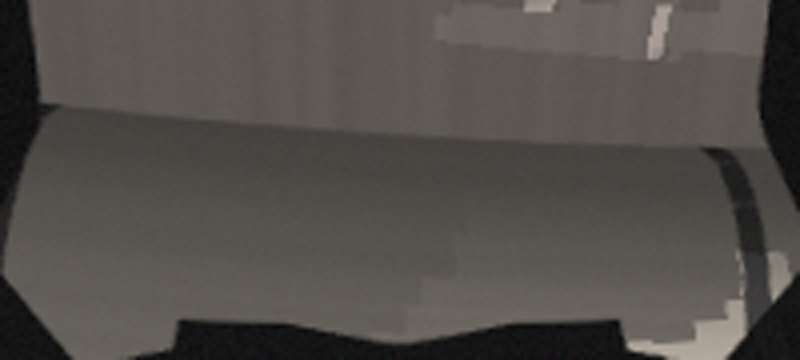

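>>> carry_out(moves="-1 0 0 0 0 0 85; -2 0 0 0 0 0 85; -3 0 0 0 0 0 85; -4 0 0 0 0 0 85; -5 0 0 0 0 0 85; -6 0 0 0 0 0 85; -7 0 0 0 0 0 85; -8 0 0 0 0 0 85; -9 0 0 0 0 0 85; -10 0 0 0 0 0 85; -11 0 0 0 0 0 85; -12 0 0 0 0 0 85; -13 0 0 0 0 0 85; -14 0 0 0 0 0 85; -15 0 0 0 0 0 85; -16 0 0 0 0 0 85; -17 0 0 0 0 0 85; -18 0 0 0 0 0 85; -19 0 0 0 0 0 85; -20 0 0 0 0 0 85")

```text
time: 8.95
ee_pos: [0.4968, 0.1263, 0.0463]
tcp_rot: [180.0, 0.0, -173.9]
wrist_force: [0.2, -0.3, 0.1]
opening: 0.0848
grasp_force: 0.1
```

>>> carry_out(moves="-0.6 0 0 0 0 0 85; -1.2 0 0 0 0 0 85; -1.8 0 0 0 0 0 85; -2.4 0 0 0 0 0 85; -3 0 0 0 0 0 85; -3.6 0 0 0 0 0 85; -4 0 0 0 0 0 85")

```text
time: 9.65
ee_pos: [0.5007, 0.1267, 0.0463]
tcp_rot: [-180.0, -0.0, -173.9]
wrist_force: [-0.2, 0.3, 0.4]
opening: 0.0848
grasp_force: 0.2
```

```bash
cat > t.py <<'E'
from workcell import bot
from h import *
import sys
S=[.5125,.129,.104]
o=bot.get_obs();c=bot.camera("wrist");f=sys.argv[1]
json.dump(dict(p=list(map(float,o["ee_pos"])),r=list(map(float,o["tcp_rot"])),m=np.array(c["mount"]).tolist(),K=np.array(c["mtx"]).tolist()),open("w2.json","w"))
w=W("w2.json");cp=w.T[:3,3];g=cv2.GaussianBlur(cv2.cvtColor(c["img"],cv2.COLOR_RGB2GRAY),(5,5),0).astype(float)
us=np.arange(200,360,8);vs=[]
for u in us:
    col=g[285:318,u];d=col[4:]-col[:-4];vs.append(287+int(np.argmin(d)))
print(vs)
def res(v):
    cc=s2w(S,[[v[0],0,.046]])[0];a=S[2]+v[1];t=np.array([-np.sin(a),np.cos(a),0]);r=[]
    for p in zip(us,vs):
        d=w.unproj(p,0)-cp;d/=np.linalg.norm(d);n=np.cross(d,t);r.append((abs((cc-cp)@n)/np.linalg.norm(n)-.026)*1000)
    return r
r=least_squares(res,[.02,0],loss="soft_l1",f_scale=.3);print("tube",r.x.round(4),"res",np.abs(r.fun).max().round(2),"tcp",w2s(S,o["ee_pos"]).round(4),o["time"],np.round(o["wrist_force"],1),np.round(o["torque"],3))
cv2.imwrite(f"pics/{f}.png",cv2.resize(c["img"][270:360,180:380,::-1],(800,360),interpolation=cv2.INTER_CUBIC))
E
python3 t.py f1
```

```text
[296, 296, 297, 298, 298, 299, 299, 300, 300, 300, 301, 301, 301, 302, 302, 302, 302, 302, 302, 301]
tube [ 0.0279 -0.0452] res 0.53 tcp [[-0.012  -0.0011  0.0463]] 9.65 [-0.2  0.3  0.4] [-0.041  0.077 -0.05 ]
```

>>> carry_out(moves="-0.5 0 0 0 0 0 85; -1 0 0 0 0 0 85; -1.5 0 0 0 0 0 85; -2 0 0 0 0 0 85; -2 0 0 0 0 0 85")

```text
time: 10.2
ee_pos: [0.5027, 0.1269, 0.0463]
tcp_rot: [180.0, 0.0, -173.9]
wrist_force: [0.2, -0.4, 0.1]
opening: 0.085
grasp_force: 0.0
```

```bash
python3 t.py f2
```

```text
[295, 296, 296, 297, 297, 298, 298, 298, 299, 299, 299, 299, 299, 299, 299, 299, 299, 299, 299, 297]
tube [ 0.0287 -0.0213] res 0.86 tcp [[-0.0099 -0.0011  0.0463]] 10.2 [ 0.2 -0.4  0.1] [-0.016  0.023  0.044]
```

>>> carry_out(moves="-0.5 0 0 0 0 0 85; -1 0 0 0 0 0 85; -1.5 0 0 0 0 0 85; -2 0 0 0 0 0 85; -2 0 0 0 0 0 85")

```text
time: 10.75
ee_pos: [0.5046, 0.1271, 0.0462]
tcp_rot: [-180.0, -0.0, -173.9]
wrist_force: [-1.9, -0.4, -0.1]
opening: 0.0849
grasp_force: 0.4
```

```bash
python3 t.py f3
```

```text
[295, 295, 296, 296, 296, 296, 297, 297, 297, 297, 297, 297, 297, 297, 297, 297, 296, 296, 296, 294]
tube [ 0.0294 -0.0004] res 0.82 tcp [[-0.0081 -0.0011  0.0462]] 10.75 [-1.9 -0.4 -0.1] [-0.104  0.127 -0.052]
```

>>> carry_out(moves="-0.2 0 0 0 0 0 85; -0.3 0 0 0 0 0 85; -0.3 0 0 0 0 0 85")

```text
time: 11.1
ee_pos: [0.5048, 0.1271, 0.0462]
tcp_rot: [-180.0, -0.0, -173.9]
wrist_force: [-2.3, -0.5, -0.3]
opening: 0.0851
grasp_force: 1.1
```

>>> carry_out(moves="-0.2 0 0 0 0 0 85; -0.3 0 0 0 0 0 85; -0.3 0 0 0 0 0 85")

```text
time: 11.4
ee_pos: [0.5049, 0.1271, 0.0462]
tcp_rot: [-180.0, -0.0, -173.9]
wrist_force: [-5.6, -1.1, 1.6]
opening: 0.0849
grasp_force: 2.3
```

>>> carry_out(moves="-0.1 0 0 0 0 0 85; -0.2 0 0 0 0 0 85; -0.2 0 0 0 0 0 85")

```text
time: 11.7
ee_pos: [0.505, 0.1271, 0.0462]
tcp_rot: [-180.0, -0.1, -173.9]
wrist_force: [-4.3, -1.3, 2.0]
opening: 0.085
grasp_force: 2.9
```

```bash
python3 t.py f4
```

```text
[295, 295, 295, 296, 296, 296, 296, 296, 297, 297, 297, 297, 296, 296, 297, 297, 296, 296, 295, 294]
tube [0.0296 0.001 ] res 0.6 tcp [[-0.0076 -0.0011  0.0462]] 11.7 [-4.3 -1.3  2. ] [-0.261  1.059 -0.234]
```

>>> carry_out(moves="0.5 0 0 0 0 0 85; 1 0 0 0 0 0 85; 2 0 0 0 0 0 66; 2 0 0 0 0 0 66; 2 0 0 0 0 0 66; 2 0 0 0 0 0 66; 1.2 0 0 0 0 0 66; 0.6 0 0 0 0 0 66; 0.2 0 0 0 0 0 66; 0.2 0 0 0 0 0 66")

```text
time: 12.75
ee_pos: [0.5049, 0.1271, 0.0461]
tcp_rot: [-180.0, -0.1, -173.9]
wrist_force: [-3.9, -0.5, 1.4]
opening: 0.0656
grasp_force: 1.8
```

```bash
python3 t.py f5
```

```text
[290, 287, 296, 296, 296, 296, 297, 297, 297, 297, 297, 297, 297, 297, 297, 296, 296, 296, 296, 287]
tube [ 0.0295 -0.002 ] res 4.39 tcp [[-0.0078 -0.0011  0.0461]] 12.75 [-3.9 -0.5  1.4] [-0.167  0.726 -0.11 ]
```

>>> carry_out(moves="-0.1 0 0 0 0 0.1 66; -0.2 0 0 0 0 0.2 66; -0.2 0 0 0 0 0.2 66; -0.2 0 0 0 0 0.2 66")

```text
time: 13.2
ee_pos: [0.505, 0.1272, 0.0461]
tcp_rot: [180.0, -0.1, -174.1]
wrist_force: [-5.1, 0.1, 0.7]
opening: 0.0661
grasp_force: 2.6
```

```bash
python3 t.py f6
```

```text
[288, 287, 296, 296, 296, 297, 297, 297, 297, 297, 297, 297, 297, 297, 296, 296, 296, 296, 296, 290]
tube [ 0.0296 -0.0022] res 4.31 tcp [[-0.0076 -0.001   0.0461]] 13.2 [-5.1  0.1  0.7] [-0.052  0.994  0.017]
```

>>> carry_out(moves="-0.2 0 0 0 0 0 66; -0.3 0 0 0 0 0 66; -0.3 0 0 0 0 0 66")

```text
time: 13.55
ee_pos: [0.5051, 0.1272, 0.0461]
tcp_rot: [180.0, -0.1, -174.1]
wrist_force: [-6.2, -0.2, 1.9]
opening: 0.0666
grasp_force: 3.3
```

>>> carry_out(moves="-0.2 0 0 0 0 0 66; -0.3 0 0 0 0 0 66; -0.3 0 0 0 0 0 66; -0.3 0 0 0 0 0 66; -0.3 0 0 0 0 0 66")

```text
time: 14.05
ee_pos: [0.5051, 0.1272, 0.046]
tcp_rot: [180.0, -0.1, -174.1]
wrist_force: [-7.4, -0.5, 2.2]
opening: 0.066
grasp_force: 3.9
```

>>> carry_out(moves="0 0 0 0 0 0 66; 0 0 0 0 0 0 66; 0 0 0 0 0 0 66; 0 0 0 0 0 0 66; 0 0 0 0 0 0 66; 0 0 0 0 0 0 66; 0 0 0 0 0 0 66; 0 0 0 0 0 0 66")

```text
time: 14.85
ee_pos: [0.5051, 0.1272, 0.046]
tcp_rot: [180.0, -0.1, -174.1]
wrist_force: [-7.4, 0.6, 1.8]
opening: 0.0659
grasp_force: 3.9
```

```bash
python3 t.py f7
```

```text
[294, 287, 296, 296, 297, 297, 297, 297, 297, 297, 297, 297, 297, 297, 297, 297, 297, 296, 296, 289]
tube [ 0.0298 -0.005 ] res 4.33 tcp [[-0.0075 -0.001   0.046 ]] 14.85 [-7.4  0.6  1.8] [-0.113  1.516 -0.028]
```

>>> carry_out(moves="0.3 0 0 0 0 0 66; 0.8 0 0 0 0 0 66; 1.5 0 0 0 0 0 66; 3 0 0 0 0 0 66; 6 0 0 0 0 0 66; 10 0 0 0 0 0 66; 15 0 0 0 0 0 66; 15 0 -15 0 0 0 66; 15 0 -50 0 0 0 66; 15 0 -90 0 0 0 66; 15 0 -130 0 0 0 66; 15 0 -170 0 0 0 66; 15 0 -210 0 0 0 66; 15 0 -250 0 0 0 66; 15 0 -280 0 0 0 66; 15 0 -294 0 0 0 66; 15 0 -294 0 0 0 66")

```text
time: 16.6
ee_pos: [0.4914, 0.1258, 0.3435]
tcp_rot: [180.0, 0.3, -174.1]
wrist_force: [0.1, 0.7, 0.0]
opening: 0.0662
grasp_force: 0.0
```

>>> carry_out(moves="-15 3 0 0 0 8 45; -30 5 0 0 0 16 45; -45 8 0 0 0 24 45; -60 10 0 0 0 32 45; -75 13 0 0 0 40 45; -90 15 0 0 0 48 45; -105 18 0 0 0 56 45; -120 20 0 0 0 64 45; -135 23 0 0 0 72 45; -150 25 0 0 0 80 45; -160 27 0 0 0 88 45; -164 27 0 0 0 90 45; -164 27 0 0 0 90 45; -164 27 0 0 0 90 45; -164 27 0 0 0 90 45")

```text
time: 18.1
ee_pos: [0.6511, 0.1692, 0.3404]
tcp_rot: [-180.0, -0.0, 95.9]
wrist_force: [0.8, 0.2, 0.6]
opening: 0.0449
grasp_force: 0.0
```

```bash
python3 - <<'E'
from workcell import bot
import cv2,numpy as np,json
o=bot.get_obs();print({k:np.round(o[k],4).tolist() for k in("time","q","ee_pos","tcp_rot","wrist_force")})
s=bot.camera("scene")["img"][140:320,240:390,::-1];d=bot.camera("side")["img"][140:300,260:400,::-1];c=bot.camera("wrist");w=c["img"][:,:,::-1]
cv2.imwrite("pics/w3raw.png",w)
json.dump(dict(p=list(map(float,o["ee_pos"])),r=list(map(float,o["tcp_rot"])),m=np.array(c["mount"]).tolist(),K=np.array(c["mtx"]).tolist()),open("w3.json","w"))
im=np.zeros((600,800,3),np.uint8)
im[:432,:360]=cv2.resize(s,(360,432),interpolation=cv2.INTER_CUBIC)
im[:330,360:800]=cv2.resize(w,(440,330),interpolation=cv2.INTER_AREA)
im[334:598,360:591]=cv2.resize(d,(231,264),interpolation=cv2.INTER_CUBIC)
cv2.imwrite("pics/g1.png",im)
E
```

```text
{'time': 18.1, 'q': [14.567, 29.086, 50.811, 111.7297, 0.0011, 98.6512], 'ee_pos': [0.6511, 0.1692, 0.3404], 'tcp_rot': [-179.9952, -0.0004, 95.9159], 'wrist_force': [0.7742, 0.2382, 0.553]}
```

View pics/g1.png

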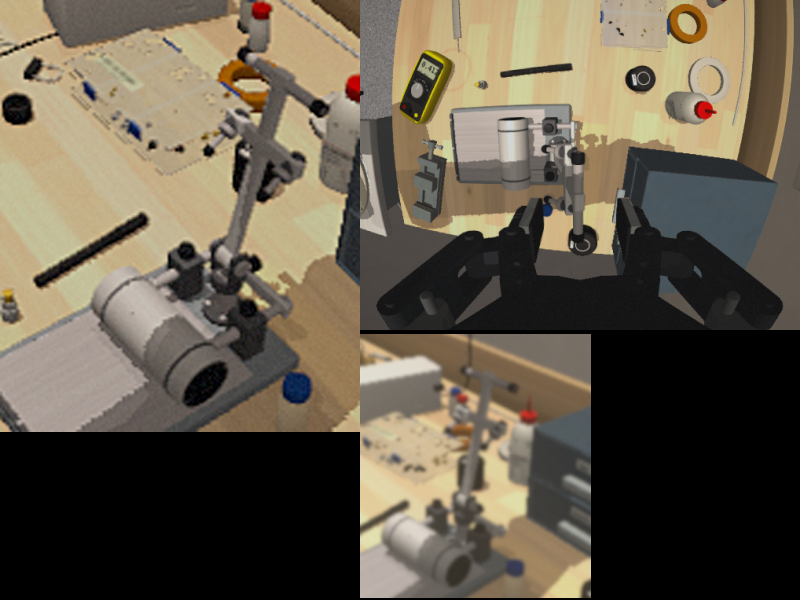

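The composite shows the tube lying against both rods. The T-bar ends are at scene crop (245,57) and (320,107), side crop (467,371) and (513,386), and wrist panel (577,157) and (582,240). It lies between the open fingers in image x.

```bash
python3 - <<'E'
from h import *
w=W("w3.json")
A=np.array([[342.1,163.8],[373.3,184.6]]);B=np.array([[324.8,162.4],[352.7,171.5]]);C=np.array([[276.2,199.8],[282.5,305.5]])
def pts(v):
    S=[.5125+v[1],.129+v[2],.105];a=v[0]
    return s2w(S,[[.104-.0-.168*np.sin(a)*1,y,.086+.168*np.cos(a)] for y in(.043,-.043)])
def res(v):
    P=pts(v);return np.r_[(proj(P)-A).ravel(),.7*(proj(P,"side")-B).ravel(),(w.proj(P)-C).ravel(),v[1:]*500]
r=least_squares(res,[-.2,0,0]);print(r.x.round(4),r.fun.round(1),pts(r.x).round(4))
z=r.x[:1]
from scipy.optimize import least_squares as L
def free(v):
    d=np.array([-np.sin(.105),np.cos(.105),0])*.043;P=np.array([v+d,v-d]);return np.r_[(proj(P)-A).ravel(),.7*(proj(P,"side")-B).ravel(),(w.proj(P)-C).ravel()]
q=L(free,[.65,.14,.25]);print(q.x.round(4),q.fun.round(1),w2s([.5125,.129,.105],q.x).round(4))
E
```

```text
[-0.2254  0.0007 -0.0031] [-0.8 -2.   1.1  1.1 -0.7 -0.1  1.5  1.4  2.6 -0.7 -3.4 -0.1  0.3 -1.6] [[0.6494 0.1835 0.2498]
 [0.6584 0.0979 0.2498]]
[0.6539 0.1405 0.2499] [-0.7 -2.   1.2  1.1 -0.7 -0.2  1.6  1.4  2.6 -0.4 -3.4  0.1] [[ 0.1419 -0.0034  0.2499]]
```

>>> carry_out(moves="-4 0 10 0 0 0 45; -4 0 35 0 0 0 45; -4 0 60 0 0 0 45; -4 0 80 0 0 0 45; -4 0 92 0 0 0 45; -4 0 92 0 0 0 45; -4 0 92 0 0 0 30; -4 0 92 0 0 0 20; -4 0 92 0 0 0 16; -4 0 92 0 0 0 13; -4 0 92 0 0 0 13; -4 0 92 0 0 0 13", force=20)

```text
time: 19.45
ee_pos: [0.652, 0.1654, 0.2484]
tcp_rot: [180.0, -0.0, 95.9]
wrist_force: [-1.3, -0.2, -0.3]
opening: 0.0132
grasp_force: 0.4
```

>>> carry_out(moves="0 0 0 0 0 0 11; 0 0 0 0 0 0 10; 0 0 0 0 0 0 8; 0 0 0 0 0 0 8")

```text
time: 19.85
ee_pos: [0.6518, 0.1653, 0.2482]
tcp_rot: [-180.0, 0.0, 95.9]
wrist_force: [-3.4, 0.3, -0.4]
opening: 0.0096
grasp_force: 19.5
```

```bash
python3 - <<'E'
import numpy as np
a0=-.225;
def seg(a0,a1,n):
    a=np.linspace(a0,a1,n+1)[1:]
    print("; ".join(f"0 {-168*(np.sin(x)-np.sin(a0)):.1f} {168*(np.cos(a0)-np.cos(x)):.1f} 0 0 0 8" for x in a));print()
seg(-.225,.1,8);seg(.1,.7,14);seg(.7,1.2,12);seg(1.2,1.4,6)
E
```

```text
0 -6.7 -1.4 0 0 0 8; 0 -13.4 -2.5 0 0 0 8; 0 -20.2 -3.3 0 0 0 8; 0 -27.0 -3.9 0 0 0 8; 0 -33.8 -4.2 0 0 0 8; 0 -40.6 -4.2 0 0 0 8; 0 -47.5 -3.9 0 0 0 8; 0 -54.3 -3.4 0 0 0 8

0 -7.1 0.9 0 0 0 8; 0 -14.2 2.0 0 0 0 8; 0 -21.3 3.5 0 0 0 8; 0 -28.3 5.3 0 0 0 8; 0 -35.2 7.4 0 0 0 8; 0 -42.0 9.8 0 0 0 8; 0 -48.7 12.4 0 0 0 8; 0 -55.2 15.4 0 0 0 8; 0 -61.7 18.6 0 0 0 8; 0 -68.0 22.1 0 0 0 8; 0 -74.1 25.9 0 0 0 8; 0 -80.1 29.9 0 0 0 8; 0 -85.9 34.1 0 0 0 8; 0 -91.5 38.7 0 0 0 8

0 -5.3 4.6 0 0 0 8; 0 -10.3 9.5 0 0 0 8; 0 -15.2 14.5 0 0 0 8; 0 -19.8 19.7 0 0 0 8; 0 -24.2 25.2 0 0 0 8; 0 -28.4 30.8 0 0 0 8; 0 -32.4 36.5 0 0 0 8; 0 -36.1 42.5 0 0 0 8; 0 -39.5 48.6 0 0 0 8; 0 -42.7 54.8 0 0 0 8; 0 -45.7 61.1 0 0 0 8; 0 -48.4 67.6 0 0 0 8

0 -1.9 5.3 0 0 0 8; 0 -3.7 10.6 0 0 0 8; 0 -5.3 15.9 0 0 0 8; 0 -6.7 21.4 0 0 0 8; 0 -7.9 26.8 0 0 0 8; 0 -9.0 32.3 0 0 0 8
```

>>> carry_out(moves="0 -3 -0.6 0 0 0 8; 0 -6.7 -1.4 0 0 0 8; 0 -13.4 -2.5 0 0 0 8; 0 -20 -3.3 0 0 0 8; 0 -27 -3.9 0 0 0 8; 0 -34 -4.2 0 0 0 8; 0 -40.6 -4.2 0 0 0 8; 0 -47.5 -3.9 0 0 0 8; 0 -54.3 -3.4 0 0 0 8; 0 -54.3 -3.4 0 0 0 8")

```text
time: 20.85
ee_pos: [0.5965, 0.1597, 0.2519]
tcp_rot: [-179.9, -0.0, 95.9]
wrist_force: [-3.6, 1.0, 6.8]
opening: 0.0093
grasp_force: 20.5
```

>>> carry_out(moves="0 -7.1 0.9 0 0 0 8; 0 -14.2 2 0 0 0 8; 0 -21.3 3.5 0 0 0 8; 0 -28.3 5.3 0 0 0 8; 0 -35.2 7.4 0 0 0 8; 0 -42 9.8 0 0 0 8; 0 -48.7 12.4 0 0 0 8; 0 -55.2 15.4 0 0 0 8; 0 -61.7 18.6 0 0 0 8; 0 -68 22.1 0 0 0 8; 0 -74.1 25.9 0 0 0 8; 0 -80.1 29.9 0 0 0 8; 0 -85.9 34.1 0 0 0 8; 0 -91.5 38.7 0 0 0 8; 0 -91.5 38.7 0 0 0 8")

```text
time: 22.35
ee_pos: [0.5056, 0.1503, 0.2121]
tcp_rot: [-179.9, 0.0, 95.9]
wrist_force: [-2.8, 2.9, -2.4]
opening: 0.0092
grasp_force: 20.0
```

>>> carry_out(moves="0 -5.3 4.6 0 0 0 8; 0 -10.3 9.5 0 0 0 8; 0 -15.2 14.5 0 0 0 8; 0 -19.8 19.7 0 0 0 8; 0 -24.2 25.2 0 0 0 8; 0 -28.4 30.8 0 0 0 8; 0 -32.4 36.5 0 0 0 8; 0 -36.1 42.5 0 0 0 8; 0 -39.5 48.6 0 0 0 8; 0 -42.7 54.8 0 0 0 8; 0 -45.7 61.1 0 0 0 8; 0 -48.4 67.6 0 0 0 8; 0 -48.4 67.6 0 0 0 8")

```text
time: 23.65
ee_pos: [0.4581, 0.1454, 0.144]
tcp_rot: [-179.9, 0.0, 95.9]
wrist_force: [2.2, 1.5, -5.1]
opening: 0.0091
grasp_force: 19.9
```

>>> carry_out(moves="0 -1.9 5.3 0 0 0 8; 0 -3.7 10.6 0 0 0 8; 0 -5.3 15.9 0 0 0 8; 0 -6.7 21.4 0 0 0 8; 0 -7.9 26.8 0 0 0 8; 0 -7.9 26.8 0 0 0 8")

```text
time: 24.25
ee_pos: [0.4507, 0.1446, 0.1176]
tcp_rot: [-180.0, 0.0, 95.9]
wrist_force: [3.6, 0.4, -4.4]
opening: 0.0089
grasp_force: 20.1
```

```bash
python3 - <<'E'
from workcell import bot
import cv2,numpy as np
from h import *
o=bot.get_obs();p=w2s([.5125,.129,.105],o["ee_pos"])[0];print({k:np.round(o[k],4).tolist() for k in("time","ee_pos","tcp_rot","wrist_force","torque")},p,"alpha from z",np.arccos((p[2]+.002-.086)/.168),"r",np.hypot(p[0]-.104,p[2]+.002-.086))
s=bot.camera("scene")["img"][190:340,220:380,::-1];w=bot.camera("wrist")["img"][:,:,::-1]
im=np.zeros((540,800,3),np.uint8)
im[:375,:400]=cv2.resize(s,(400,375),interpolation=cv2.INTER_CUBIC)
im[:300,400:]=cv2.resize(w,(400,300),interpolation=cv2.INTER_AREA)
cv2.imwrite("pics/k1.png",im)
E
```

```text
{'time': 24.25, 'ee_pos': [0.4507, 0.1446, 0.1176], 'tcp_rot': [-179.9649, 0.0107, 95.855], 'wrist_force': [3.576, 0.4357, -4.3723], 'torque': [0.1834, -0.8326, 0.0444]} [-0.05985351  0.02203015  0.11759029] alpha from z 1.3694973906990586 r 0.16726111518660533
```

View pics/k1.png

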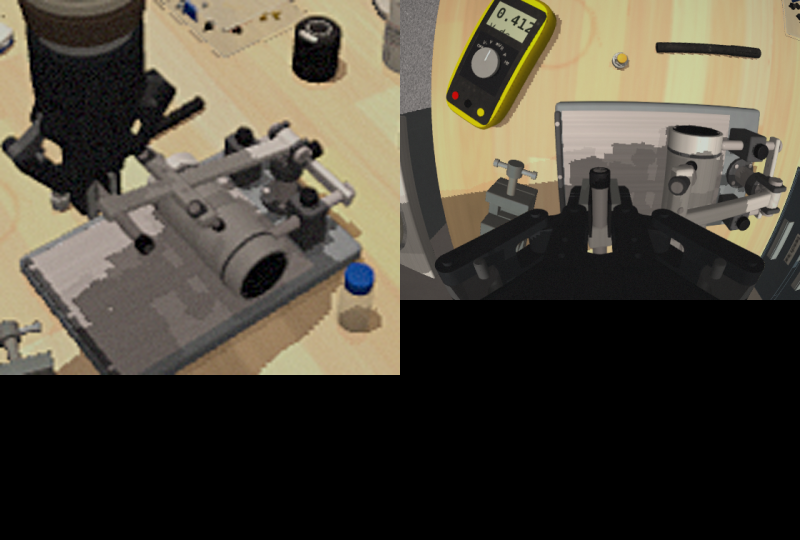

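The arm is gripped at the T-bar about 0.2 rad above level, the tube is still home, and both feet are about to reach it. I'll go down in small steps and average the force to find where the feet touch.

```bash
cat > a.py <<'E'
from workcell import bot
import numpy as np
F=[]
for i in range(8):
    o=bot.get_obs();F.append(np.r_[o["wrist_force"],o["torque"],o["ee_pos"][2]]);bot.camera("side")
print(o["time"],np.mean(F,0).round(4),np.std(F,0).round(3)[:3])
E
python3 a.py
```

```text
24.7 [ 3.5002 -0.0412 -4.4194  0.086  -0.7481 -0.0338  0.1183] [0.452 0.336 0.476]
```

>>> carry_out(moves="0 -0.5 2.5 0 0 0 8; 0 -1 5 0 0 0 8; 0 -1.3 7.5 0 0 0 8; 0 -1.7 10 0 0 0 8; 0 -1.7 10 0 0 0 8")

```text
time: 25.25
ee_pos: [0.4491, 0.1445, 0.1082]
tcp_rot: [-180.0, 0.0, 95.9]
wrist_force: [3.3, 1.0, -2.6]
opening: 0.009
grasp_force: 20.4
```

```bash
python3 a.py
```

```text
25.6 [ 3.0841 -0.1756 -3.2564 -0.036  -0.6983 -0.009   0.1082] [0.394 0.833 0.653]
```

>>> carry_out(moves="0 -0.2 2 0 0 0 8; 0 -0.5 4 0 0 0 8; 0 -0.5 4 0 0 0 8")

```text
time: 25.95
ee_pos: [0.4486, 0.1445, 0.1045]
tcp_rot: [180.0, -0.0, 95.9]
wrist_force: [1.5, -0.7, -0.5]
opening: 0.0095
grasp_force: 20.6
```

```bash
python3 a.py
```

```text
26.3 [ 1.0045 -0.8792 -0.5156 -0.1533 -0.3883  0.0136  0.1045] [0.654 0.653 0.361]
```

>>> carry_out(moves="0 -0.2 2 0 0 0 8; 0 -0.4 4 0 0 0 8; 0 -0.4 4 0 0 0 8")

```text
time: 26.65
ee_pos: [0.4482, 0.1444, 0.1003]
tcp_rot: [-180.0, 0.0, 95.9]
wrist_force: [0.0, -0.4, -2.1]
opening: 0.0092
grasp_force: 20.6
```

```bash
python3 a.py
```

```text
27.0 [ 0.7416 -0.7387 -2.3777 -0.1102 -0.3435 -0.004   0.1003] [0.667 0.525 0.655]
```

>>> carry_out(moves="0 -0.2 2 0 0 0 8; 0 -0.4 4 0 0 0 8; 0 -0.4 4 0 0 0 8")

```text
time: 27.35
ee_pos: [0.4479, 0.1444, 0.0966]
tcp_rot: [180.0, -0.0, 95.9]
wrist_force: [-0.7, -1.5, 0.3]
opening: 0.009
grasp_force: 20.8
```

```bash
python3 a.py
```

```text
27.7 [-0.634  -1.1233  0.6753 -0.2116 -0.0397  0.0056  0.0966] [0.348 0.252 0.493]
```

>>> carry_out(moves="0 -0.2 2.5 0 0 0 8; 0 -0.3 5 0 0 0 8; 0 -0.4 7.5 0 0 0 8; 0 -0.4 9.5 0 0 0 8; 0 -0.4 9.5 0 0 0 8")

```text
time: 28.25
ee_pos: [0.4474, 0.1443, 0.0866]
tcp_rot: [-180.0, 0.0, 95.9]
wrist_force: [-1.1, -0.5, -0.7]
opening: 0.0094
grasp_force: 20.9
```

```bash
python3 a.py; python3 - <<'E'
from workcell import bot
from h import *
c=bot.camera("scene")["img"][:,:,::-1];w=bot.camera("wrist")["img"][:,:,::-1]
im=np.zeros((600,800,3),np.uint8)
im[:600,:440]=cv2.resize(c[225:345,240:328],(440,600),interpolation=cv2.INTER_CUBIC)
im[:300,440:]=cv2.resize(w[120:320,310:550],(360,300),interpolation=cv2.INTER_CUBIC)
cv2.imwrite("pics/m1.png",im)
S=[.5125,.1275,.105]
for a in(1.3695,1.5,1.55,1.6):print(a,proj(s2w(S,[[.104-.168*np.sin(a),-.043,.086+.168*np.cos(a)]])).round(1))
E
```

```text
28.6 [-3.9750e-01 -8.7820e-01 -1.5525e+00 -1.6550e-01 -3.8100e-02 -4.0000e-04
  8.6700e-02] [0.458 0.62  0.865]
1.3695 [[277.5 288.7]]
1.5 [[276.3 297.4]]
1.55 [[276.2 300.6]]
1.6 [[276.3 303.5]]
```

View pics/m1.png

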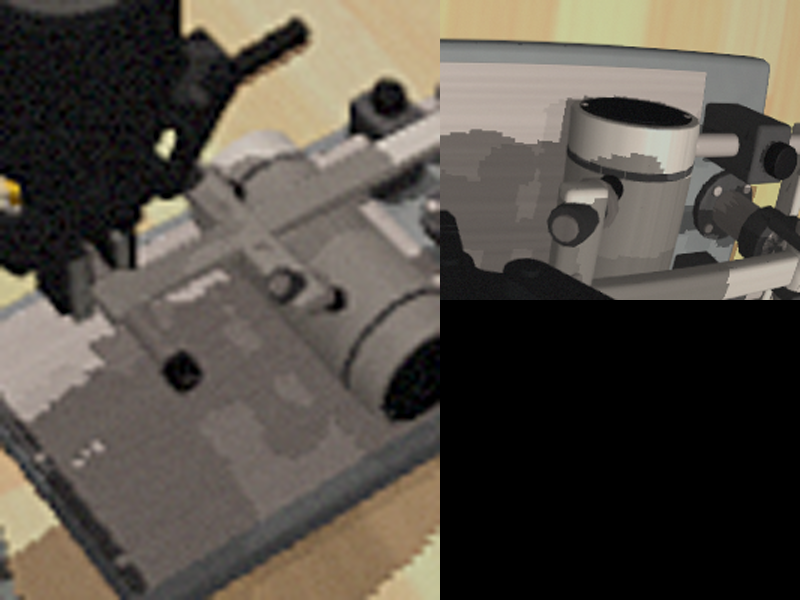

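>>> carry_out(moves="0 0 0.5 0 0 0 8; 0 0 1 0 0 0 8; 0 0 1 0 0 0 8; 0 0 1 0 0 0 8; 0 0 1 0 0 0 10; 0 0 1 0 0 0 12; 0 0 1 0 0 0 16; 0 0 1 0 0 0 22; 0 0 1 0 0 0 26; 0 0 1 0 0 0 26; 0 0 -8 0 0 0 26; 0 0 -20 0 0 0 26; 0 0 -40 0 0 0 26; 0 0 -70 0 0 0 26; 0 0 -110 0 0 0 26; 0 0 -150 0 0 0 26; 0 0 -180 0 0 0 26; 0 0 -200 0 0 0 26; 0 0 -200 0 0 0 26; 0 0 -200 0 0 0 26")

```text
time: 30.75
ee_pos: [0.4476, 0.1444, 0.2878]
tcp_rot: [179.9, -0.0, 95.9]
wrist_force: [0.2, -0.5, -0.2]
opening: 0.0259
grasp_force: 0.0
```

```bash
python3 - <<'E'
from workcell import bot
from h import *
import time
o=bot.get_obs();print(o["time"],o["ee_pos"],np.round(o["wrist_force"],1))
a=cv2.imread("pics/m1.png");ref=a[325:415,140:225]
c=bot.camera("scene")["img"][:,:,::-1];cv2.imwrite("pics/n1.png",c)
im=cv2.resize(c[225:345,240:328],(440,600),interpolation=cv2.INTER_CUBIC)
def m(r):
    t=a[r[0]:r[1],r[2]:r[3]];s=cv2.matchTemplate(im,t,cv2.TM_CCOEFF_NORMED);_,v,_,l=cv2.minMaxLoc(s);print("shift px/5",l[0]-r[2],l[1]-r[0],round(v,3))
m((340,400,150,215));m((270,320,260,360));m((280,440,340,440))
E
```

```text
30.75 [0.44764365 0.14441933 0.2877924 ] [ 0.2 -0.5 -0.2]
shift px/5 0 1 0.852
shift px/5 0 1 0.98
shift px/5 0 0 0.991
```

```bash
python3 -c "
from workcell import bot
print(bot.job_done())"
```

```text
the job is handed in; nothing more can be done
None
```

The tube was rolled square against both rods and pressed there at about 7.5 N for about a second. The arm was then swung down to about level (roughly 1.55 rad) and released, and the job was handed in at about 31 s. The feet bear on the tube, but their half-pressed depth is inferred from the arm angle, not measured. No result came back.

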